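# Clamp a hunting horn in its holding jig

### The arm

A 6-joint arm with a two-finger parallel gripper is mounted at the origin on the work surface. World frame = base frame: x ahead of the robot, y to its left, z up, the work surface at z = 0. Lengths are in m, angles in rad, forces in N, time in s.
With the tool pointing down it reaches from about 0.35 to 0.975 m from the base axis. Payload 4.9 kg.
Tool frame: the origin (TCP) lies midway between the tips of the shut fingers; the grasp point (between the pads) lies 19 mm behind it; z points along the fingers, y is the direction in which the jaws open and shut (so a half turn about z gives the same grasp; the last joint's range is limited). The gripper opens to 85 mm and grips with 20 to 120 N. Pads are 22 mm wide; open, the fingers measure 114 mm over their backs; the gripper's body (76 mm by 85 mm) begins 54 mm behind the grasp point. The pads swing forward as they close: fully open they stand 13 mm farther back than shut.
Start: joints at [1.155, 0.053, 1.613, -0, 1.476, -0.119], TCP at [0.183, 0.598, 0.231] pointing down, gripper open.
Joint ranges: [-3.01, 3.01], [-1.01, 2.22], [0.06, 2.58], [-1.02, 4.17], [0.09, 2.62], [-3.14, 3.14]. Speed limits (rad/s): [2.57, 2.57, 3.14, 3.14, 3.14, 3.14].

### API

Orientations are given as a unit quaternion [w, x, y, z].
In Python, from plant import manip gives the robot as it stands. The module is installed in compiled form; this text tells all that it offers.
- The arm moves only by the tool move_arm, never from a script. Its argument "rows" is a list of rows, each an object of numbers: "tx", "ty", "tz": the shift along the tool's x, y, z in m; "ax", "ay", "az": the turn, a rotation vector about the tool's x, y, z in degrees; "jaw": the closure in counts, from 0 (fully open) to 255 (shut). In form: [{"tx": .., "ty": .., "tz": .., "ax": .., "ay": .., "az": .., "jaw": ..}, ...]. A call has 1 to 12 rows; each row shifts and turns the pose as measured when the row begins, along the tool's axes as they then stand; what a row does not reach is not made up. A row lasts 1/10 s, in which the tool goes at most 50 mm and 8.59 degrees, less where a joint would pass 70% of its speed; a pose out of reach is approached as far as the arm can. A call with a gripper value outside its range is refused whole. The fingers move at their own pace and stop on an object; the grip force is fixed at half the most. Time passes only in rows, so rows that do not move let the fingers close. It gives the time, the measured TCP pose, the force and the opening at its end, in the units of the state.
- manip.state(): the state, without advancing time (a new reading comes with each control period).
- manip.grab_frame(name): name is "side" or "top" or "wrist"; returns a dict with "color" (420x560x3 uint8, red, green, blue), "intrinsics" (3x3 intrinsics, pixels), "R" (3x3) and "t" (3): a world point X has camera coordinates R X + t. Camera axes: x right, y down, z forward; pixel columns grow to the right and rows downward; lengths in m; the calibration is good to about 2 mm. The wrist camera is an equidistant fisheye: a pixel r from the principal point sees the ray r / f radians off the axis. A picture is of the moment at which its call begins. There is no depth.
- manip.job_done(): hands the job in, once; it reports no verdict.
The state is a dict: "time": time; "joint_pos": joint angles; "joint_vel": joint speeds; "joint_efforts": joint torques, N m; "tool_pos": TCP position; "tool_rot": TCP orientation; "contact_force": force on the tool from outside, world axes, zero at the start; "ft_torque": the same for the moment, N m; "gripper_width": opening from 0.0 (shut) to 1.0 (fully open).
Only numpy, scipy, OpenCV 4.12 (cv2) and the standard library are available. Lean on these libraries where they do the work, as an engineer would, in place of code of your own. Each camera call takes 0.05 s, during which the arm holds its last target.

### The job

A small hunting horn lies in the wooden holding jig, ready for its mouthpiece socket to be fitted. Push the jig's steel clamp strap round until it is fully home against its stop pin, across the horn's tube, and then press the cam lever all the way down so that the strap grips the tube. Do not lift or shift the horn, and leave the mouthpiece, the polish tin and the loose bell standing where they are.

Things in the scene. Friction and masses are not known exactly. Their poses are not given: they have to be found in the camera images.
- jig: Fixed holding jig: wooden baseboard 240 x 250 x 18 mm. Origin on the table under the middle of the corked V saddle; y along the horn's tube (bell towards -y). A steel clamp pillar, 64 x 42 mm, top at z 60 mm, stands on the +x side: the strap swings on an upright stud at x 85, y 0 mm. A stop pin 8 mm thick, top at z 82 mm, stands on it at x 55, y 16.5 mm.
- strap_swing (a joint): Swing of the strap about the stud, rad. 0: fully home against the stop pin, strap along the jig's -x with its pad over the tube. Grows as it is swung open, anticlockwise seen from above, towards the bell side, up to 1.95. Starts open. Friction only (0.12 N m, some 2 N); it stays where it is left. The cam lever turns with the strap.
- strap: Clamp strap: flat steel bar, 24 mm wide, 10 mm thick, round ends. Origin on the swing axis at the bar's underside, 72.5 mm above the table while the lever is up; x points along the bar to the nose, which ends 102 mm from the axis; the tail reaches 27 mm the other way. Pressing the lever down lowers the strap by up to 5 mm.
- strap_nose (a point): Point on the strap's top face, 85 mm from the swing axis, 10 mm above the bar's underside. Right below it is the round rubber pad, 22 mm across and 6 mm deep; its foot is 66.5 mm above the table while the lever is up, 3.5 mm clear of the tube, and meets the tube at about two thirds of the lever's travel.
- cam_lever (a joint): Cam lever, rad. 0: raised, pointing 69 degrees above level; 1.2: all the way down, level. Its level pin, square to the strap, lies on the swing axis, 96.5 mm above the table (24 mm above the strap's underside while the lever is up). The lever points away from the nose, and is pushed outward and down on that side. Starts near 0. It takes 3 N at the grip, rising to 6 N, and stays where it is left.
- lever_grip (a point): Point on the middle of the upper (strap side) face of the lever's black grip, 85 mm from the pin along the lever, 4.5 mm off its centre line. The grip is 46 mm long, 20 mm wide, 9 mm thick; the lever ends 105 mm from the pin.
- horn: Loose brass and copper hunting horn, 0.4 kg, lying in the jig. Origin on the axis of its tube (16 mm thick, level, 55 mm above the table), near the saddle; y along the tube. The bell, 74 mm across, opens to -y with its rim at y -165 mm; it begins to widen at -60 mm. The flat coil, 118 mm across, 14 mm thick, is centred at x -52, y 85 mm.
- mouthpiece: Bystander: small silvery mouthpiece standing on its cup on the jig's baseboard, 25 mm across, 62 mm tall. Origin under its centre.
- polish_tin: Bystander: round metal tin on the table, 72 mm across, 55 mm tall. Origin under its centre.
- spare_bell: Bystander: loose brass bell standing on its rim on the table, 74 mm across, 105 mm tall. Origin under its centre.

How it is judged:
On the way, in this order (a step that is already met when the one before it is completed fails the run):
1. the strap is home over the tube while the lever is still up (value of joint strap_swing below 0.06 rad and value of joint cam_lever below 0.4 rad), for 0.2 s.
2. the cam lever is all the way down and the strap grips the tube (value of joint cam_lever above 1.1 rad and value of joint strap_swing below 0.06 rad and contact force between strap and horn above 5 N), for 0.2 s.
At the end, for the whole second after the job is handed in: The strap is home (within 0.06 rad of its stop), the cam lever is down (within 0.1 rad of level), the strap presses on the horn's tube with more than 5 N, the horn lies at rest within 8 mm of where it began, and the three bystanders stand within 20 mm of where they began (all of step 2 and distance of horn from where it was at the start of the episode below 0.008 m and linear speed of horn below 0.02 m/s and distance of each of mouthpiece, polish_tin, spare_bell from where it was at the start of the episode below 0.02 m); the robot touches nothing.
It fails at once if the horn is lifted or shoved in its cradle by more than 12 mm (distance of horn from where it was at the start of the episode above 0.012 m).
It fails at once if a bystander is carried off or knocked over (distance of any of mouthpiece, polish_tin, spare_bell from where it was at the start of the episode above 0.02 m or angle between any of mouthpiece, polish_tin, spare_bell's own z axis and vertical above 0.5 rad).
It also fails if it takes over 48 s, if anything falls off the work surface, if the arm or the gripper's body presses on something with over 40 N, if the wrist force passes 120 N, or if a joint passes its speed limit or range.

## Working session

There is one attempt and no reset: what is moved stays moved. The work goes in short steps, Python scripts to look and compute and a tool call to move; the robot and the scene stay as the last step left them, time stands still between calls to the robot, and variables do not carry over. Pictures are saved under pics/ and viewed, and the job is handed in when it is done.

Besides the shell and the picture viewer there is one more tool, called after "Request:" in YAML: its name, and indented under it one key for each argument. move_arm: Moves the arm, as the interface text tells. Its arguments: {"type":"object","properties":{"rows":{"type":"array"}},"required":["rows"]}

```bash
mkdir -p pics; cat > h.py <<'E'
import numpy as np, cv2
from plant import manip
def grab(n,fn):
    f=manip.grab_frame(n); cv2.imwrite('pics/'+fn,f['color'][:,:,::-1]); 
    np.savez('pics/'+fn[:-4]+'.npz',**{k:np.array(v) for k,v in f.items()}); return f
def load(fn): return np.load('pics/'+fn+'.npz')
def ray(f,u,v):
    K=f['intrinsics'];R=f['R'];t=f['t']
    d=R.T@np.linalg.solve(K,[u,v,1.]); return -R.T@t,d
def onplane(f,u,v,z):
    c,d=ray(f,u,v); return c+d*(z-c[2])/d[2]
def proj(f,X):
    p=f['intrinsics']@(f['R']@np.array(X)+f['t']); return p[:2]/p[2]
E
python3 - <<'E'
from h import *
s=manip.state(); print(s)
for n in ['side','top','wrist']:
    f=grab(n,n+'0.png'); print(n,f['intrinsics'].tolist(),(-f['R'].T@f['t']).round(3),f['R'].round(3).tolist())
E
```

```text
{'time': 0.0, 'joint_pos': array([ 1.15502664e+00,  5.33481410e-02,  1.61430832e+00, -2.58658730e-05,
        1.47599800e+00, -1.19005473e-01]), 'joint_vel': array([ 1.79182658e-03,  5.19687490e-05,  5.14289833e-05, -3.05382188e-04,
       -2.06944332e-03,  1.00604933e-03]), 'joint_efforts': array([-2.43578106e-04, -3.93684947e+01, -3.70177639e+01, -1.01689232e-04,
        6.94522445e-03,  1.15445249e-05]), 'tool_pos': array([0.18252089, 0.59709691, 0.23005987]), 'tool_rot': array([-2.59961722e-04,  1.47836910e-01,  9.89011216e-01, -9.97671099e-04]), 'contact_force': array([-0.38091133,  0.1172554 , -0.35626763]), 'ft_torque': array([ 0.02354946, -0.01243749, -0.01045456]), 'gripper_width': 0.9992248090625724}
side [[387.2852304171723, 0.0, 285.982425303149], [0.0, 387.2852304171723, 211.03711657101718], [0.0, 0.0, 1.0]] [0.255 0.519 0.498] [[-0.791, -0.611, -0.014], [-0.305, 0.414, -0.858], [0.53, -0.675, -0.514]]
top [[430.1238237812113, 0.0, 280.81201393183454], [0.0, 430.1238237812113, 211.20312466851902], [0.0, 0.0, 1.0]] [0.54  0.038 1.043] [[0.022, -0.999, 0.036], [-0.996, -0.025, -0.088], [0.089, -0.034, -0.995]]
wrist [[325.19226210127806, 0.0, 280.89665472195685], [0.0, 325.19226210127806, 212.38608385618267], [0.0, 0.0, 1.0]] [0.109 0.621 0.374] [[0.291, 0.957, -0.002], [0.912, -0.277, 0.302], [0.289, -0.09, -0.953]]
```

View pics/side0.png

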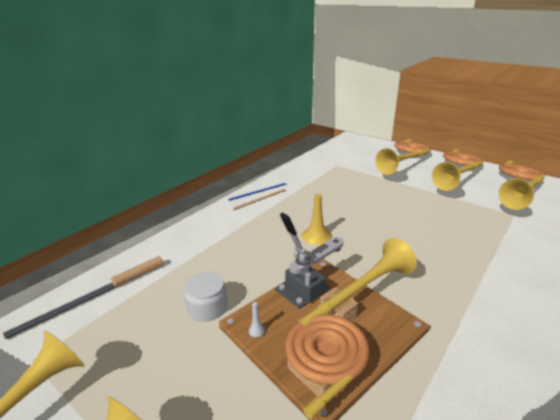

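View pics/top0.png

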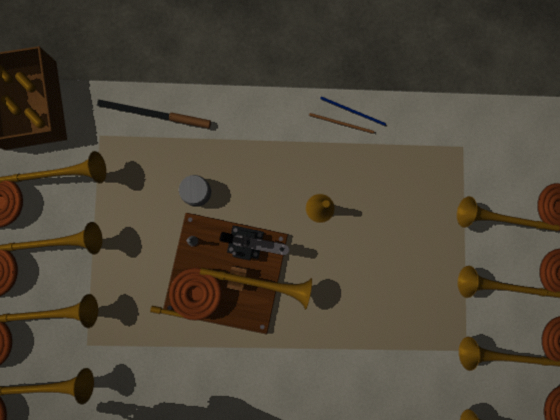

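View pics/wrist0.png

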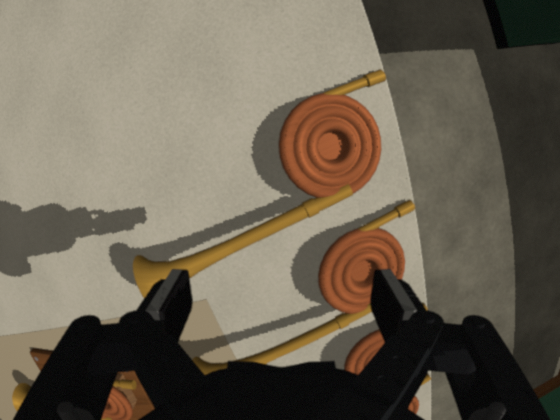

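```bash
python3 - <<'E'
from h import *
a=cv2.imread('pics/top0.png')[170:340,150:350]; cv2.imwrite('pics/top0z.png',cv2.convertScaleAbs(cv2.resize(a,None,fx=3.5,fy=3.5,interpolation=cv2.INTER_CUBIC),alpha=1.6))
a=cv2.imread('pics/side0.png')[190:370,210:400]; cv2.imwrite('pics/side0z.png',cv2.resize(a,None,fx=3.2,fy=3.2,interpolation=cv2.INTER_CUBIC))
E
```

```text
(no output)
```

View pics/top0z.png

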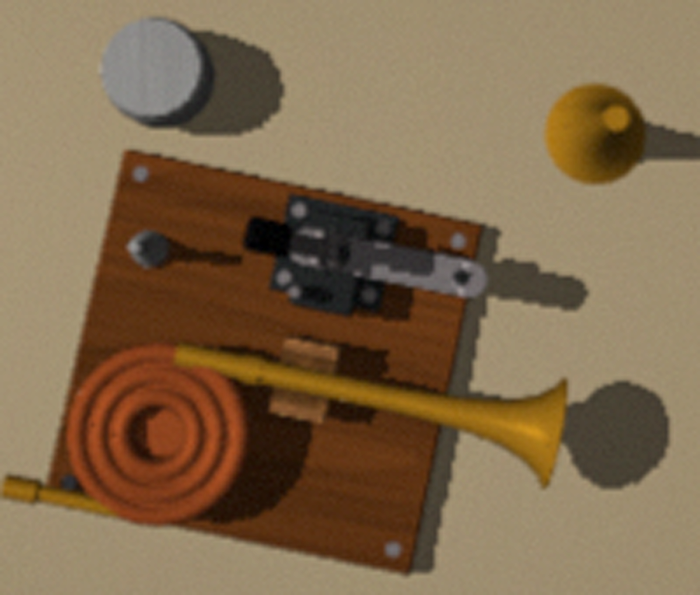

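View pics/side0z.png

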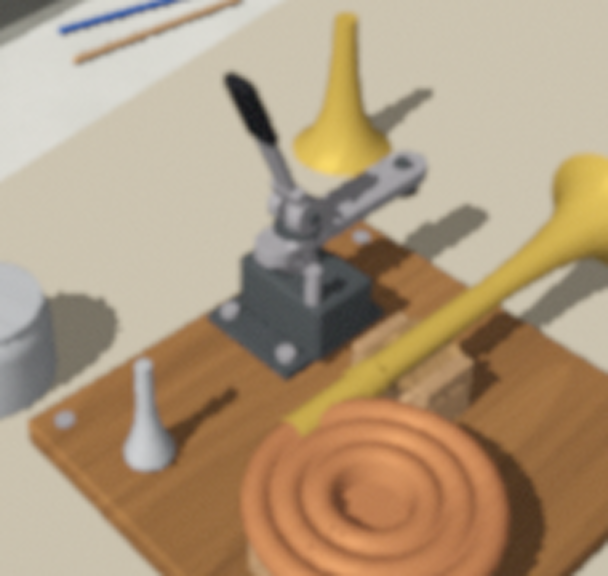

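```bash
python3 - <<'E'
from h import *
f=load('top0'); z=lambda u,v:(u/3.5+150-.35,v/3.5+170-.35)
P={k:onplane(f,*z(*c),h) for k,(c,h) in dict(TL=((127,150),.018),TR=((485,228),.018),BR=((410,573),.018),nut_TL=((140,174),.02),nut_TR=((458,242),.02),nut_BR=((393,550),.02),sadTL=((285,340),.05),sadTR=((338,346),.05),sadBL=((270,412),.04),sadBR=((326,422),.04),tube1=((190,357),.055),tube2=((440,403),.055),nosehole=((463,277),.0825),nosetip=((487,280),.0825),mp=((150,249),.045),tin=((157,72),.055),bell=((595,133),.02),pillar_nutTL=((300,210),.02),pnTR=((384,228),.02),pnBL=((284,277),.02),pnBR=((369,295),.02),belltip=((614,118),.105)).items()}
for k,v in P.items(): print(k,v.round(4))
a=lambda A,B:np.degrees(np.arctan2(*(P[B]-P[A])[[1,0]]))
print(a('TL','TR'),a('TR','BR'),a('tube1','tube2'),a('pnBL','pnBR'),np.linalg.norm(P['TR']-P['TL']),np.linalg.norm(P['TR']-P['BR']))
E
```

```text
TL [0.6225 0.2288 0.018 ]
TR [ 0.5753 -0.0154  0.018 ]
BR [0.3445 0.0299 0.018 ]
nut_TL [0.6063 0.219  0.02  ]
nut_TR [0.5653 0.0028 0.02  ]
nut_BR [0.3597 0.0416 0.02  ]
sadTL [0.4982 0.1154 0.05  ]
sadTR [0.495  0.0808 0.05  ]
sadBL [0.4507 0.1245 0.04  ]
sadBR [0.4449 0.0876 0.04  ]
tube1 [0.4862 0.1759 0.055 ]
tube2 [0.4599 0.0135 0.055 ]
nosehole [0.5416 0.0013 0.0825]
nosetip [ 0.54   -0.014   0.0825]
mp [0.5555 0.2061 0.045 ]
tin [0.6714 0.2044 0.055 ]
bell [ 0.642  -0.0894  0.02  ]
pillar_nutTL [0.5845 0.1104 0.02  ]
pnTR [0.5736 0.0532 0.02  ]
pnBL [0.5391 0.1197 0.02  ]
pnBR [0.5282 0.0622 0.02  ]
belltip [ 0.6433 -0.0907  0.105 ]
-100.95156152806541 168.8799758936333 -99.21943069496665 -100.67438707157163 0.2486925686352259 0.23520072695701355
```

Request:
move_arm:
  rows:
    - {"tz": -0.015, "az": -6, "jaw": 255}
    - {"tz": -0.01, "jaw": 255}
    - {"tx": -0.034, "ty": -0.0335, "jaw": 255}
    - {"tx": -0.034, "ty": -0.0335, "jaw": 255}
    - {"tx": -0.034, "ty": -0.0335, "jaw": 255}
    - {"tx": -0.034, "ty": -0.0335, "jaw": 255}
    - {"tx": -0.034, "ty": -0.0335, "jaw": 255}
    - {"tx": -0.034, "ty": -0.0335, "jaw": 255}
    - {"tx": -0.034, "ty": -0.0335, "jaw": 255}
    - {"tx": -0.034, "ty": -0.0335, "jaw": 255}
    - {"jaw": 255}

```text
schema error: expected keys tx, ty, tz, ax, ay, az, jaw
```

Request:
move_arm:
  rows:
    - {"tx": 0, "ty": 0, "tz": -0.015, "ax": 0, "ay": 0, "az": -6, "jaw": 255}
    - {"tx": 0, "ty": 0, "tz": -0.01, "ax": 0, "ay": 0, "az": 0, "jaw": 255}
    - {"tx": -0.034, "ty": -0.0335, "tz": 0, "ax": 0, "ay": 0, "az": 0, "jaw": 255}
    - {"tx": -0.034, "ty": -0.0335, "tz": 0, "ax": 0, "ay": 0, "az": 0, "jaw": 255}
    - {"tx": -0.034, "ty": -0.0335, "tz": 0, "ax": 0, "ay": 0, "az": 0, "jaw": 255}
    - {"tx": -0.034, "ty": -0.0335, "tz": 0, "ax": 0, "ay": 0, "az": 0, "jaw": 255}
    - {"tx": -0.034, "ty": -0.0335, "tz": 0, "ax": 0, "ay": 0, "az": 0, "jaw": 255}
    - {"tx": -0.034, "ty": -0.0335, "tz": 0, "ax": 0, "ay": 0, "az": 0, "jaw": 255}
    - {"tx": 0, "ty": 0, "tz": 0, "ax": 0, "ay": 0, "az": 0, "jaw": 255}

```text
time: 1.05
tool_pos: [0.3484, 0.3527, 0.2555]
tool_rot: [0.001, 0.1, 0.995, -0.002]
contact_force: [-0.8, 1.4, -0.3]
gripper_width: 0.001
```

```bash
cat >> h.py <<'E'
from scipy.spatial.transform import Rotation as Ro
def st(tgt=None):
    s=manip.state(); q=s['tool_rot']; R=Ro.from_quat([q[1],q[2],q[3],q[0]]).as_matrix()
    print('t',round(s['time'],2),'p',s['tool_pos'].round(4),'F',s['contact_force'].round(2),'g',round(s['gripper_width'],3)); print(R.round(3).tolist())
    if tgt is not None: print('to tgt in tool',(R.T@(np.array(tgt)-s['tool_pos'])).round(4))
    Rd=np.array([[-.9823,.1874,0],[.1874,.9823,0],[0,0,-1.]]).T
    print('rot to desired',np.degrees(Ro.from_matrix(R.T@Rd).as_rotvec()).round(2))
E
python3 -c "
from h import *
st([.573,.004,.25])"
```

```text
t 1.05 p [0.3484 0.3527 0.2555] F [-0.76  1.43 -0.32] g 0.001
[[-0.98, 0.199, 0.001], [0.199, 0.98, -0.004], [-0.002, -0.004, -1.0]]
to tgt in tool [-0.2896 -0.2969  0.0071]
rot to desired [-0.22  0.09 -0.71]
```

Request:
move_arm:
  rows:
    - {"tx": -0.032, "ty": -0.033, "tz": 0, "ax": 0, "ay": 0, "az": -0.7, "jaw": 255}
    - {"tx": -0.032, "ty": -0.033, "tz": 0, "ax": 0, "ay": 0, "az": 0, "jaw": 255}
    - {"tx": -0.032, "ty": -0.033, "tz": 0, "ax": 0, "ay": 0, "az": 0, "jaw": 255}
    - {"tx": -0.032, "ty": -0.033, "tz": 0, "ax": 0, "ay": 0, "az": 0, "jaw": 255}
    - {"tx": -0.032, "ty": -0.033, "tz": 0, "ax": 0, "ay": 0, "az": 0, "jaw": 255}
    - {"tx": -0.032, "ty": -0.033, "tz": 0, "ax": 0, "ay": 0, "az": 0, "jaw": 255}
    - {"tx": -0.032, "ty": -0.033, "tz": 0, "ax": 0, "ay": 0, "az": 0, "jaw": 255}
    - {"tx": -0.032, "ty": -0.033, "tz": 0, "ax": 0, "ay": 0, "az": 0, "jaw": 255}
    - {"tx": -0.032, "ty": -0.033, "tz": 0, "ax": 0, "ay": 0, "az": 0, "jaw": 255}
    - {"tx": 0, "ty": 0, "tz": 0, "ax": 0, "ay": 0, "az": 0, "jaw": 255}

```text
time: 2.05
tool_pos: [0.5806, -0.0037, 0.2579]
tool_rot: [0.002, 0.101, 0.995, 0.001]
contact_force: [-0.0, -0.1, 0.8]
gripper_width: 0.002
```

```bash
python3 -c "
from h import *
st([.573,.004,.072])
f=grab('side','side1.png');g=grab('wrist','wrist1.png')"
```

```text
t 2.05 p [ 0.5806 -0.0037  0.2579] F [-0.01 -0.09  0.75] g 0.002
[[-0.98, 0.201, 0.005], [0.201, 0.98, 0.001], [-0.005, 0.002, -1.0]]
to tgt in tool [0.0099 0.0056 0.1859]
rot to desired [ 0.13  0.27 -0.78]
```

View pics/side1.png

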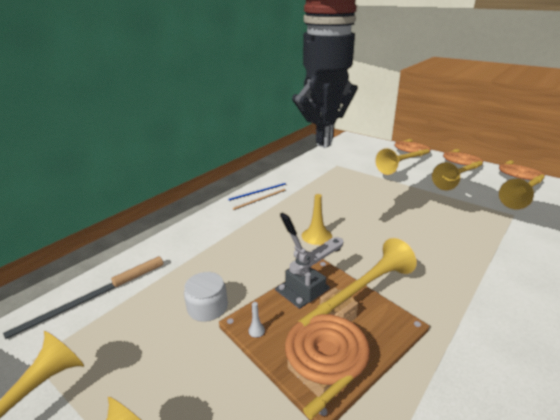

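View pics/wrist1.png

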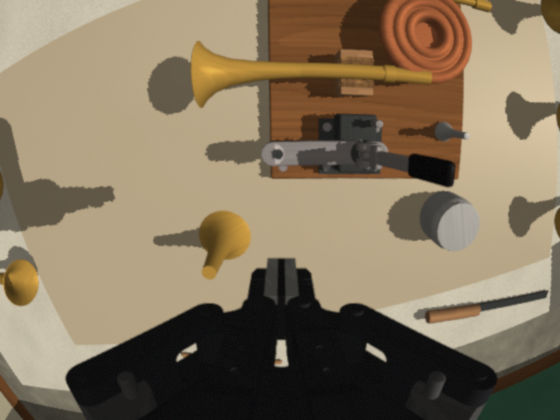

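Request:
move_arm:
  rows:
    - {"tx": 0.004, "ty": 0.003, "tz": 0.04, "ax": 0, "ay": 0, "az": -0.8, "jaw": 255}
    - {"tx": 0.003, "ty": 0.003, "tz": 0.04, "ax": 0, "ay": 0, "az": 0, "jaw": 255}
    - {"tx": 0, "ty": 0, "tz": 0.04, "ax": 0, "ay": 0, "az": 0, "jaw": 255}
    - {"tx": 0, "ty": 0, "tz": 0.035, "ax": 0, "ay": 0, "az": 0, "jaw": 255}
    - {"tx": 0, "ty": 0, "tz": 0.02, "ax": 0, "ay": 0, "az": 0, "jaw": 255}
    - {"tx": 0, "ty": 0, "tz": 0, "ax": 0, "ay": 0, "az": 0, "jaw": 255}

```text
time: 2.75
tool_pos: [0.5733, 0.0176, 0.0814]
tool_rot: [0.005, 0.089, 0.996, 0.003]
contact_force: [-0.4, -0.8, -0.7]
gripper_width: 0.004
```

```bash
python3 -c "
from h import *
st([.573,.004,.072])
f=grab('side','side2.png');g=grab('wrist','wrist2.png')
a=cv2.imread('pics/side2.png')[190:340,240:440]; cv2.imwrite('pics/side2z.png',cv2.resize(a,None,fx=3,fy=3,interpolation=cv2.INTER_CUBIC))
"
```

```text
t 2.75 p [0.5733 0.0176 0.0814] F [-0.39 -0.8  -0.73] g 0.004
[[-0.984, 0.178, 0.011], [0.178, 0.984, 0.005], [-0.01, 0.007, -1.0]]
to tgt in tool [-0.002  -0.0135  0.0093]
rot to desired [0.42 0.56 0.57]
```

View pics/side2z.png

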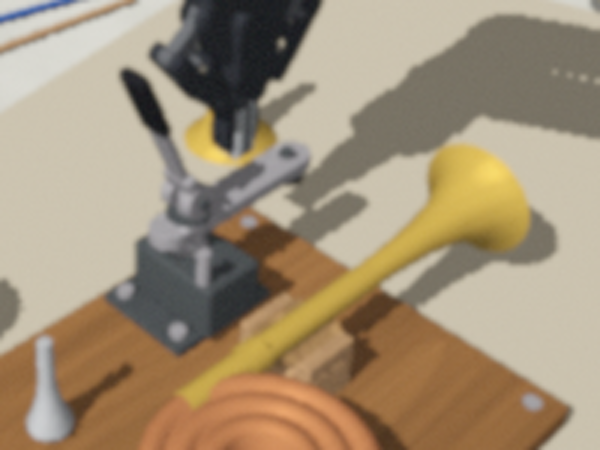

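View pics/wrist2.png

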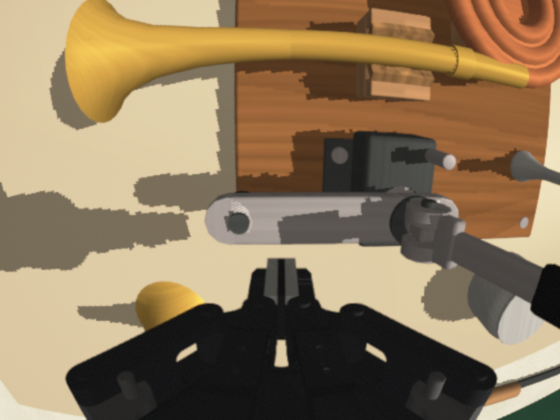

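Request:
move_arm:
  rows:
    - {"tx": -0.001, "ty": -0.011, "tz": 0.008, "ax": 0.4, "ay": 0.5, "az": 0.5, "jaw": 255}
    - {"tx": 0.004, "ty": 0, "tz": 0.001, "ax": 0, "ay": 0, "az": 0, "jaw": 255}
    - {"tx": 0.007, "ty": -0.001, "tz": 0, "ax": 0, "ay": 0, "az": 0, "jaw": 255}
    - {"tx": 0.007, "ty": -0.001, "tz": 0, "ax": 0, "ay": 0, "az": 0, "jaw": 255}
    - {"tx": 0.007, "ty": 0, "tz": 0, "ax": 0, "ay": 0, "az": 0, "jaw": 255}
    - {"tx": 0.007, "ty": 0, "tz": 0, "ax": 0, "ay": 0, "az": 0, "jaw": 255}
    - {"tx": 0, "ty": 0, "tz": 0, "ax": 0, "ay": 0, "az": 0, "jaw": 255}

```text
time: 3.55
tool_pos: [0.545, 0.0095, 0.0829]
tool_rot: [0.01, 0.094, 0.996, -0.0]
contact_force: [0.6, -0.4, -0.0]
gripper_width: 0.003
```

```bash
cat >> h.py <<'E'
S0=np.array([.5564,.0864])
def rel():
    p=manip.state()['tool_pos']; d=p[:2]-S0
    X=-.9823*d[0]+.1874*d[1]; Y=.1874*d[0]+.9823*d[1]
    print('rel tool X,Y,z',round(X,4),round(Y,4),round(p[2],4),'rad',round(np.hypot(X,Y),4),'psi',round(np.degrees(np.arctan2(-Y,X)),1))
E
python3 -c "
from h import *
st();rel()
g=grab('wrist','wrist3.png')
"
```

```text
t 3.55 p [0.545  0.0095 0.0829] F [ 0.6  -0.45 -0.02] g 0.003
[[-0.982, 0.187, 0.019], [0.187, 0.982, -0.003], [-0.02, 0.001, -1.0]]
rot to desired [0.07 1.12 0.02]
rel tool X,Y,z -0.0033 -0.0777 0.0829 rad 0.0777 psi 92.4
```

View pics/wrist3.png

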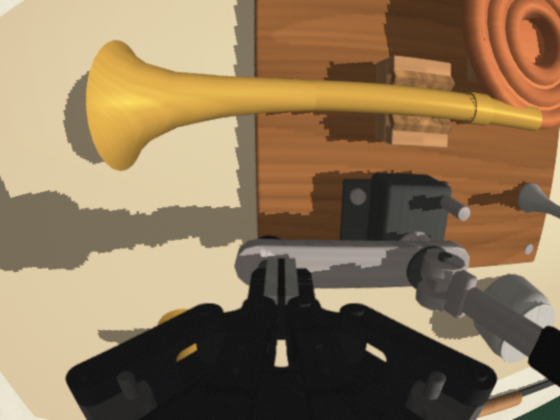

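Request:
move_arm:
  rows:
    - {"tx": -0.015, "ty": 0, "tz": -0.003, "ax": 0, "ay": 0.5, "az": 0, "jaw": 255}
    - {"tx": -0.014, "ty": 0, "tz": 0, "ax": 0, "ay": 0.6, "az": 0, "jaw": 255}
    - {"tx": 0, "ty": 0, "tz": 0, "ax": 0, "ay": 0, "az": 0, "jaw": 255}

```text
time: 3.9
tool_pos: [0.5741, 0.0041, 0.0865]
tool_rot: [0.0, 0.094, 0.996, 0.001]
contact_force: [0.0, -0.0, -0.3]
gripper_width: 0.002
```

```bash
python3 -c "
from h import *
st();rel()
"
```

```text
t 3.9 p [0.5741 0.0041 0.0865] F [ 0.03 -0.02 -0.34] g 0.002
[[-0.982, 0.187, 0.0], [0.187, 0.982, 0.001], [-0.0, 0.001, -1.0]]
rot to desired [0.07 0.01 0.04]
rel tool X,Y,z -0.0328 -0.0775 0.0865 rad 0.0841 psi 112.9
```

Request:
move_arm:
  rows:
    - {"tx": 0, "ty": 0, "tz": 0.008, "ax": 0, "ay": 0, "az": 0, "jaw": 255}
    - {"tx": 0, "ty": 0, "tz": 0.006, "ax": 0, "ay": 0, "az": 0, "jaw": 255}
    - {"tx": 0, "ty": 0, "tz": 0, "ax": 0, "ay": 0, "az": 0, "jaw": 255}

```text
time: 4.2
tool_pos: [0.5726, 0.0045, 0.0705]
tool_rot: [-0.001, 0.094, 0.996, 0.001]
contact_force: [-0.5, 0.2, -0.4]
gripper_width: -0.0
```

```bash
python3 -c "
from h import *
st();rel()
"
```

```text
t 4.2 p [0.5726 0.0045 0.0705] F [-0.54  0.25 -0.43] g -0.0
[[-0.982, 0.186, -0.001], [0.186, 0.982, 0.001], [0.002, 0.001, -1.0]]
rot to desired [ 0.06 -0.09  0.05]
rel tool X,Y,z -0.0313 -0.0774 0.0705 rad 0.0835 psi 112.0
```

Request:
move_arm:
  rows:
    - {"tx": 0.006, "ty": 0, "tz": 0, "ax": 0, "ay": 0, "az": 0, "jaw": 255}
    - {"tx": 0.006, "ty": 0, "tz": 0, "ax": 0, "ay": 0, "az": 0, "jaw": 255}
    - {"tx": 0.006, "ty": 0, "tz": 0, "ax": 0, "ay": 0, "az": 0, "jaw": 255}
    - {"tx": 0.006, "ty": 0, "tz": 0, "ax": 0, "ay": 0, "az": 0, "jaw": 255}
    - {"tx": 0, "ty": 0, "tz": 0, "ax": 0, "ay": 0, "az": 0, "jaw": 255}

```text
time: 4.7
tool_pos: [0.5468, 0.009, 0.0703]
tool_rot: [0.0, 0.094, 0.996, 0.0]
contact_force: [0.6, -1.2, -1.4]
gripper_width: -0.003
```

```bash
python3 -c "
from h import *
st();rel()
g=grab('wrist','wrist4.png')
"
```

```text
t 4.7 p [0.5468 0.009  0.0703] F [ 0.61 -1.15 -1.44] g -0.003
[[-0.982, 0.186, 0.001], [0.186, 0.982, 0.0], [-0.001, 0.0, -1.0]]
rot to desired [0.01 0.05 0.06]
rel tool X,Y,z -0.005 -0.0779 0.0703 rad 0.078 psi 93.7
```

View pics/wrist4.png

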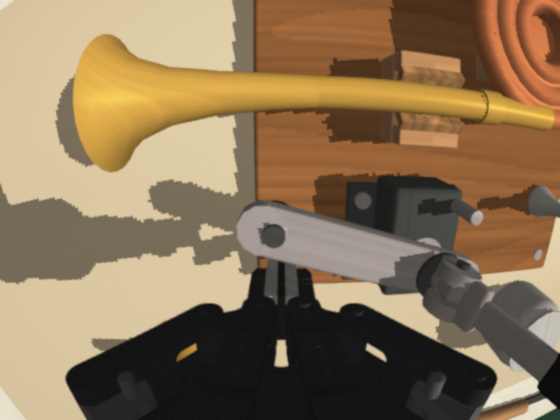

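Request:
move_arm:
  rows:
    - {"tx": 0.009, "ty": 0, "tz": 0, "ax": 0, "ay": 0, "az": 0, "jaw": 255}
    - {"tx": 0.009, "ty": 0.001, "tz": 0, "ax": 0, "ay": 0, "az": 0, "jaw": 255}
    - {"tx": 0.009, "ty": 0.002, "tz": 0, "ax": 0, "ay": 0, "az": 0, "jaw": 255}
    - {"tx": 0.009, "ty": 0.003, "tz": 0, "ax": 0, "ay": 0, "az": 0, "jaw": 255}
    - {"tx": 0.0085, "ty": 0.0045, "tz": 0, "ax": 0, "ay": 0, "az": 0, "jaw": 255}
    - {"tx": 0, "ty": 0, "tz": 0, "ax": 0, "ay": 0, "az": 0, "jaw": 255}

```text
time: 5.35
tool_pos: [0.5032, 0.0292, 0.072]
tool_rot: [0.003, 0.094, 0.996, 0.0]
contact_force: [1.7, -0.3, 0.2]
gripper_width: -0.002
```

```bash
python3 -c "
from h import *
st();rel()
"
```

```text
t 5.35 p [0.5032 0.0292 0.072 ] F [ 1.69 -0.26  0.23] g -0.002
[[-0.982, 0.187, 0.005], [0.187, 0.982, -0.0], [-0.005, 0.001, -1.0]]
rot to desired [0.05 0.31 0.05]
rel tool X,Y,z 0.0415 -0.0662 0.072 rad 0.0781 psi 57.9
```

Request:
move_arm:
  rows:
    - {"tx": 0.0075, "ty": 0.0055, "tz": 0.001, "ax": 0, "ay": 0.3, "az": 0, "jaw": 255}
    - {"tx": 0.007, "ty": 0.0065, "tz": 0, "ax": 0, "ay": 0, "az": 0, "jaw": 255}
    - {"tx": 0.006, "ty": 0.007, "tz": 0, "ax": 0, "ay": 0, "az": 0, "jaw": 255}
    - {"tx": 0, "ty": 0, "tz": 0, "ax": 0, "ay": 0, "az": 0, "jaw": 255}

```text
time: 5.75
tool_pos: [0.4852, 0.0534, 0.0712]
tool_rot: [-0.0, 0.093, 0.996, 0.0]
contact_force: [0.6, -0.8, 0.9]
gripper_width: 0.005
```

```bash
python3 -c "
from h import *
st();rel()
g=grab('wrist','wrist5.png')
f=grab('side','side5.png')
a=cv2.imread('pics/side5.png')[190:340,240:440]; cv2.imwrite('pics/side5z.png',cv2.resize(a,None,fx=3,fy=3,interpolation=cv2.INTER_CUBIC))
"
```

```text
t 5.75 p [0.4852 0.0534 0.0712] F [ 0.55 -0.77  0.88] g 0.005
[[-0.983, 0.186, -0.0], [0.186, 0.983, 0.0], [0.0, 0.0, -1.0]]
rot to desired [ 0.   -0.01  0.07]
rel tool X,Y,z 0.0637 -0.0458 0.0712 rad 0.0785 psi 35.7
```

View pics/wrist5.png

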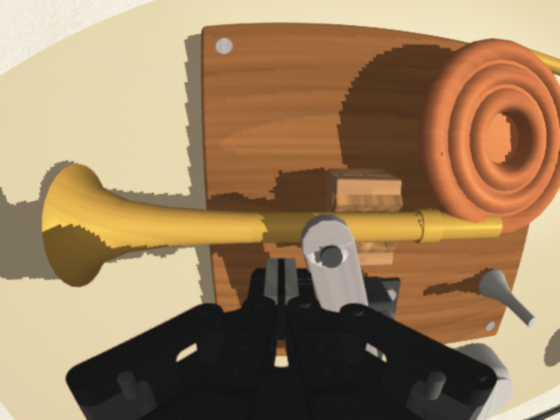

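View pics/side5z.png

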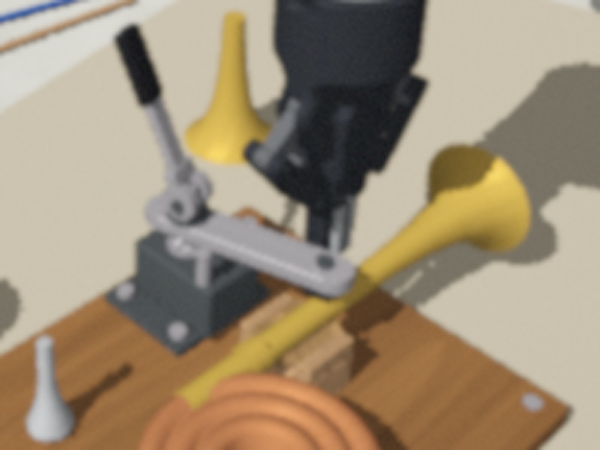

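Request:
move_arm:
  rows:
    - {"tx": 0.004, "ty": 0.0065, "tz": 0, "ax": 0, "ay": 0, "az": 0, "jaw": 255}
    - {"tx": 0.003, "ty": 0.006, "tz": 0, "ax": 0, "ay": 0, "az": 0, "jaw": 255}
    - {"tx": 0, "ty": 0.002, "tz": 0, "ax": 0, "ay": 0, "az": 0, "jaw": 255}

```text
time: 6.15
tool_pos: [0.4809, 0.0688, 0.0709]
tool_rot: [-0.001, 0.094, 0.996, -0.0]
contact_force: [-1.2, -1.7, 1.2]
gripper_width: -0.002
```

```bash
python3 -c "
from h import *
st();rel()
g=grab('wrist','wrist6.png')
"
```

```text
t 6.15 p [0.4809 0.0688 0.0709] F [-1.22 -1.75  1.17] g -0.002
[[-0.982, 0.188, -0.001], [0.188, 0.982, -0.001], [0.001, -0.001, -1.0]]
rot to desired [-0.06 -0.06 -0.01]
rel tool X,Y,z 0.0708 -0.0314 0.0709 rad 0.0775 psi 23.9
```

View pics/wrist6.png

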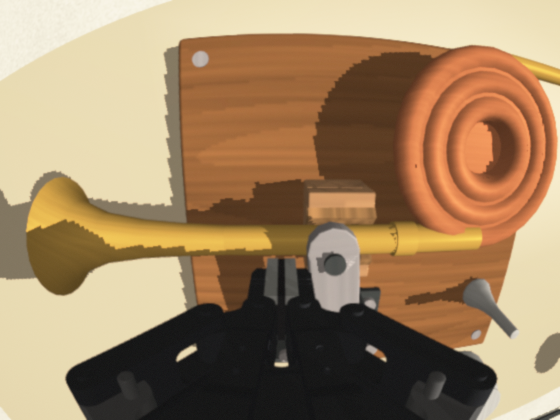

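Request:
move_arm:
  rows:
    - {"tx": 0, "ty": 0.003, "tz": 0, "ax": 0, "ay": 0, "az": 0, "jaw": 255}
    - {"tx": 0, "ty": 0.002, "tz": 0, "ax": 0, "ay": 0, "az": 0, "jaw": 255}
    - {"tx": 0, "ty": 0.001, "tz": 0, "ax": 0, "ay": 0, "az": 0, "jaw": 255}

```text
time: 6.5
tool_pos: [0.481, 0.0752, 0.0704]
tool_rot: [-0.002, 0.094, 0.996, -0.001]
contact_force: [-1.7, -1.8, 1.8]
gripper_width: 0.001
```

```bash
python3 -c "
from h import *
st();rel()
"
```

```text
t 6.5 p [0.481  0.0752 0.0704] F [-1.66 -1.76  1.77] g 0.001
[[-0.982, 0.187, -0.005], [0.187, 0.982, -0.001], [0.005, -0.002, -1.0]]
rot to desired [-0.12 -0.28  0.01]
rel tool X,Y,z 0.072 -0.0252 0.0704 rad 0.0763 psi 19.3
```

Request:
move_arm:
  rows:
    - {"tx": 0, "ty": 0.0015, "tz": 0, "ax": 0, "ay": 0, "az": 0, "jaw": 255}
    - {"tx": 0, "ty": 0.0015, "tz": 0, "ax": 0, "ay": 0, "az": 0, "jaw": 255}

```text
time: 6.7
tool_pos: [0.4811, 0.0772, 0.0703]
tool_rot: [-0.003, 0.094, 0.996, -0.002]
contact_force: [-3.1, -6.9, 2.8]
gripper_width: 0.0
```

```bash
python3 -c "
from h import *
st();rel()
"
```

```text
t 6.7 p [0.4811 0.0772 0.0703] F [-3.13 -6.95  2.79] g 0.0
[[-0.982, 0.187, -0.007], [0.187, 0.982, -0.004], [0.006, -0.005, -1.0]]
rot to desired [-0.29 -0.34  0.03]
rel tool X,Y,z 0.0722 -0.0231 0.0703 rad 0.0758 psi 17.7
```

Request:
move_arm:
  rows:
    - {"tx": 0, "ty": 0.002, "tz": 0, "ax": 0, "ay": 0, "az": 0, "jaw": 255}
    - {"tx": 0, "ty": 0.002, "tz": 0, "ax": 0, "ay": 0, "az": 0, "jaw": 255}

```text
time: 6.9
tool_pos: [0.4811, 0.0781, 0.0702]
tool_rot: [-0.004, 0.093, 0.996, -0.006]
contact_force: [-3.5, -9.8, 4.4]
gripper_width: 0.003
```

```bash
python3 -c "
from h import *
st();rel()
g=grab('wrist','wrist7.png')
f=grab('side','side7.png')
a=cv2.imread('pics/side7.png')[190:340,240:440]; cv2.imwrite('pics/side7z.png',cv2.resize(a,None,fx=3,fy=3,interpolation=cv2.INTER_CUBIC))
"
```

```text
t 6.9 p [0.4811 0.0781 0.0702] F [-3.46 -9.8   4.43] g 0.003
[[-0.983, 0.186, -0.01], [0.186, 0.982, -0.012], [0.007, -0.014, -1.0]]
rot to desired [-0.78 -0.42  0.08]
rel tool X,Y,z 0.0724 -0.0223 0.0702 rad 0.0758 psi 17.1
```

View pics/wrist7.png

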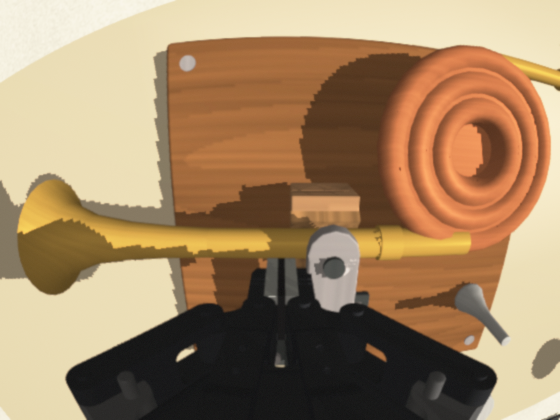

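View pics/side7z.png

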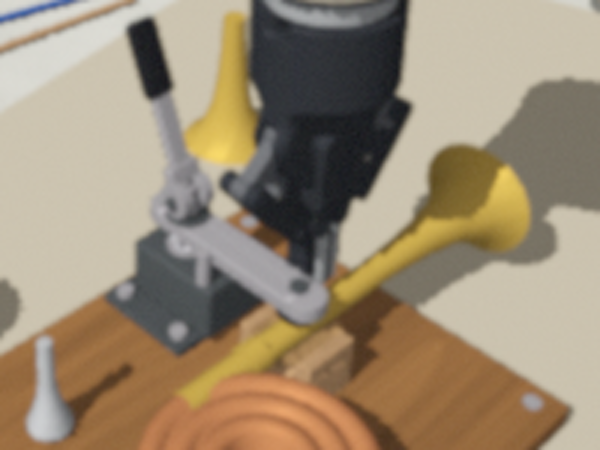

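Request:
move_arm:
  rows:
    - {"tx": 0, "ty": -0.01, "tz": 0, "ax": -0.8, "ay": -0.4, "az": 0, "jaw": 255}
    - {"tx": 0, "ty": -0.008, "tz": 0, "ax": 0, "ay": 0, "az": 0, "jaw": 255}
    - {"tx": 0, "ty": -0.002, "tz": -0.03, "ax": 0, "ay": 0, "az": 0, "jaw": 255}
    - {"tx": 0, "ty": 0, "tz": -0.04, "ax": 0, "ay": 0, "az": 0, "jaw": 255}
    - {"tx": 0, "ty": 0, "tz": -0.04, "ax": 0, "ay": 0, "az": 0, "jaw": 255}
    - {"tx": 0, "ty": 0, "tz": -0.035, "ax": 0, "ay": 0, "az": 0, "jaw": 255}
    - {"tx": 0, "ty": 0, "tz": 0, "ax": 0, "ay": 0, "az": 0, "jaw": 255}

```text
time: 7.7
tool_pos: [0.476, 0.0584, 0.2171]
tool_rot: [-0.002, 0.095, 0.995, 0.003]
contact_force: [0.4, 0.4, 1.0]
gripper_width: -0.001
```

```bash
python3 -c "
from h import *
st();rel()
g=grab('wrist','wrist8.png')
f=grab('side','side8.png');f=grab('top','top8.png')
a=cv2.imread('pics/side8.png')[180:340,220:420]; cv2.imwrite('pics/side8z.png',cv2.resize(a,None,fx=3.5,fy=3.5,interpolation=cv2.INTER_CUBIC))
a=cv2.imread('pics/top8.png')[170:340,150:350]; cv2.imwrite('pics/top8z.png',cv2.convertScaleAbs(cv2.resize(a,None,fx=3.5,fy=3.5,interpolation=cv2.INTER_CUBIC),alpha=1.6))
"
```

```text
t 7.7 p [0.476  0.0584 0.2171] F [0.37 0.4  0.96] g -0.001
[[-0.982, 0.189, -0.004], [0.189, 0.982, 0.006], [0.005, 0.006, -1.0]]
rot to desired [ 0.32 -0.3  -0.08]
rel tool X,Y,z 0.0737 -0.0426 0.2171 rad 0.0851 psi 30.0
```

View pics/wrist8.png

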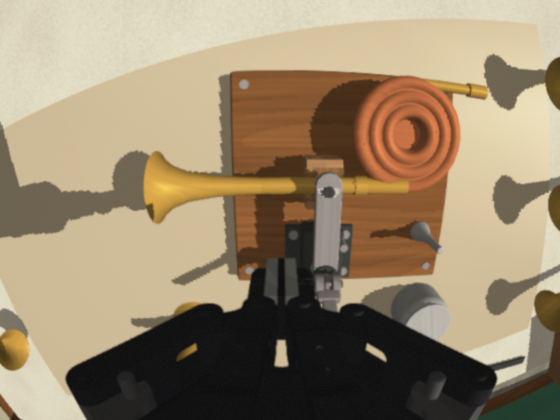

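View pics/side8z.png

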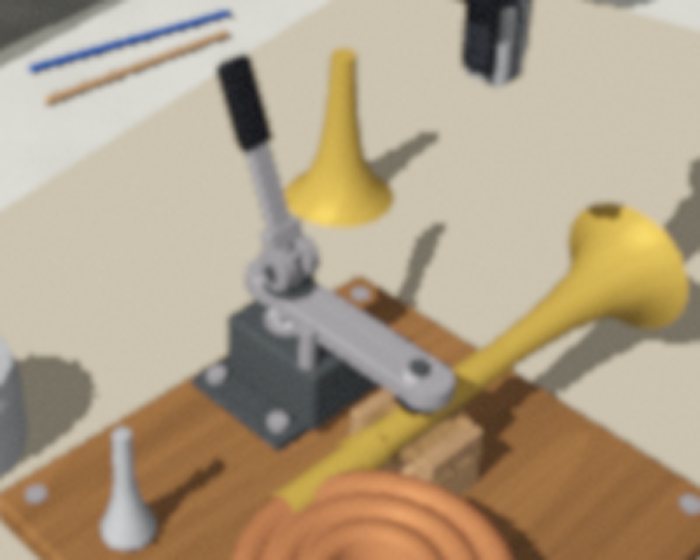

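View pics/top8z.png

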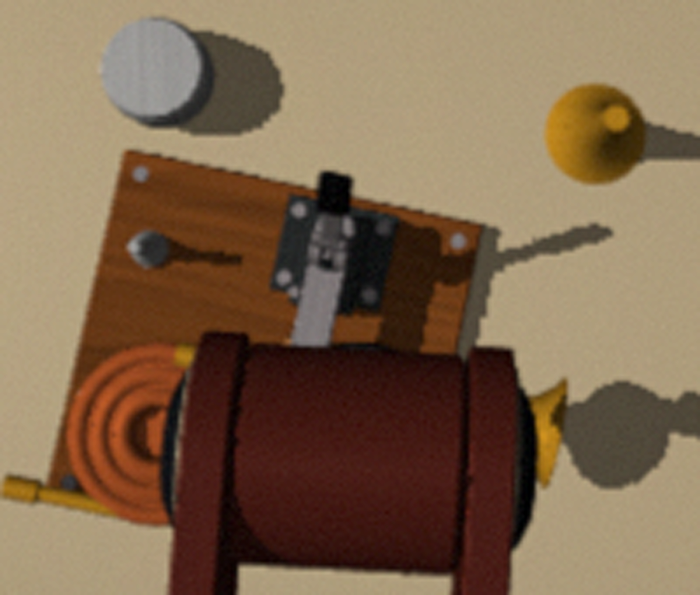

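```bash
python3 - <<'E'
from h import *
s=load('side8');t=load('top8')
zs=lambda u,v:(u/3.5+220-.35,v/3.5+180-.35); zt=lambda u,v:(u/3.5+150-.35,v/3.5+170-.35)
def J(p): d=p[:2]-S0; return (-.9823*d[0]+.1874*d[1]).round(4),(.1874*d[0]+.9823*d[1]).round(4),p[2].round(4)
print('nose home exp (.085,0):',J(onplane(s,*zs(421,370),.0825)))
def tri(a,b):
    (c1,d1),(c2,d2)=a,b; A=np.stack([d1,-d2],1); x=np.linalg.lstsq(A,c2-c1,rcond=None)[0]
    p,q=c1+x[0]*d1,c2+x[1]*d2; return (p+q)/2,np.linalg.norm(p-q)
p,e=tri(ray(s,*zs(236,64)),ray(t,*zt(336,176))); print('lever tip',J(p),e)
p,e=tri(ray(s,*zs(255,146)),ray(t,*zt(333,210))); print('grip bottom',J(p),e)
E
```

```text
nose home exp (.085,0): (np.float64(0.0829), np.float64(0.0014), np.float64(0.0825))
lever tip (np.float64(-0.0414), np.float64(0.0003), np.float64(0.1893)) 0.0007479266215323411
grip bottom (np.float64(-0.0248), np.float64(0.0012), np.float64(0.1516)) 0.004336984132247537
```

Request:
move_arm:
  rows:
    - {"tx": -0.022, "ty": 0.014, "tz": 0, "ax": 0.3, "ay": -0.3, "az": 0, "jaw": 255}
    - {"tx": -0.022, "ty": 0.014, "tz": 0, "ax": 0, "ay": 0, "az": 0, "jaw": 255}
    - {"tx": -0.018, "ty": 0.013, "tz": 0, "ax": 0, "ay": 0, "az": 0, "jaw": 255}
    - {"tx": 0, "ty": 0, "tz": 0, "ax": 0, "ay": 0, "az": 0, "jaw": 255}

```text
time: 8.25
tool_pos: [0.5386, 0.088, 0.1993]
tool_rot: [-0.013, 0.095, 0.995, -0.001]
contact_force: [-0.5, -0.3, 0.8]
gripper_width: -0.006
```

```bash
python3 -c "
from h import *
st();rel()
"
```

```text
t 8.25 p [0.5386 0.088  0.1993] F [-0.52 -0.25  0.79] g -0.006
[[-0.982, 0.19, -0.026], [0.19, 0.982, 0.001], [0.025, -0.004, -1.0]]
rot to desired [-0.23 -1.45 -0.14]
rel tool X,Y,z 0.0178 -0.0018 0.1993 rad 0.0179 psi 5.7
```

Request:
move_arm:
  rows:
    - {"tx": -0.005, "ty": 0.001, "tz": 0.008, "ax": -0.2, "ay": -1.4, "az": 0, "jaw": 255}
    - {"tx": 0, "ty": 0.001, "tz": 0.008, "ax": 0, "ay": 0, "az": 0, "jaw": 255}
    - {"tx": 0, "ty": 0, "tz": 0, "ax": 0, "ay": 0, "az": 0, "jaw": 255}

```text
time: 8.55
tool_pos: [0.5398, 0.0889, 0.1765]
tool_rot: [-0.006, 0.095, 0.995, -0.001]
contact_force: [-0.5, 0.0, 0.3]
gripper_width: -0.002
```

```bash
python3 -c "
from h import *
st();rel()
"
```

```text
t 8.55 p [0.5398 0.0889 0.1765] F [-0.47  0.01  0.34] g -0.002
[[-0.982, 0.189, -0.012], [0.189, 0.982, -0.001], [0.011, -0.003, -1.0]]
rot to desired [-0.16 -0.66 -0.12]
rel tool X,Y,z 0.0168 -0.0007 0.1765 rad 0.0168 psi 2.4
```

Request:
move_arm:
  rows:
    - {"tx": -0.008, "ty": 0, "tz": -0.001, "ax": 0, "ay": -0.7, "az": 0, "jaw": 255}
    - {"tx": -0.008, "ty": 0, "tz": -0.001, "ax": 0, "ay": 0, "az": 0, "jaw": 255}
    - {"tx": -0.008, "ty": 0, "tz": -0.001, "ax": 0, "ay": 0, "az": 0, "jaw": 255}
    - {"tx": 0, "ty": 0, "tz": 0, "ax": 0, "ay": 0, "az": 0, "jaw": 255}

```text
time: 8.95
tool_pos: [0.5642, 0.0834, 0.1793]
tool_rot: [0.0, 0.095, 0.995, -0.002]
contact_force: [-0.4, 0.5, 0.1]
gripper_width: 0.0
```

```bash
python3 -c "
from h import *
st();rel()
f=grab('side','side9.png')
a=cv2.imread('pics/side9.png')[130:290,220:420]; cv2.imwrite('pics/side9z.png',cv2.resize(a,None,fx=3.5,fy=3.5,interpolation=cv2.INTER_CUBIC))
"
```

```text
t 8.95 p [0.5642 0.0834 0.1793] F [-0.41  0.48  0.12] g 0.0
[[-0.982, 0.19, -0.0], [0.19, 0.982, -0.003], [-0.001, -0.003, -1.0]]
rot to desired [-0.19  0.03 -0.15]
rel tool X,Y,z -0.0082 -0.0015 0.1793 rad 0.0083 psi 169.5
```

View pics/side9z.png

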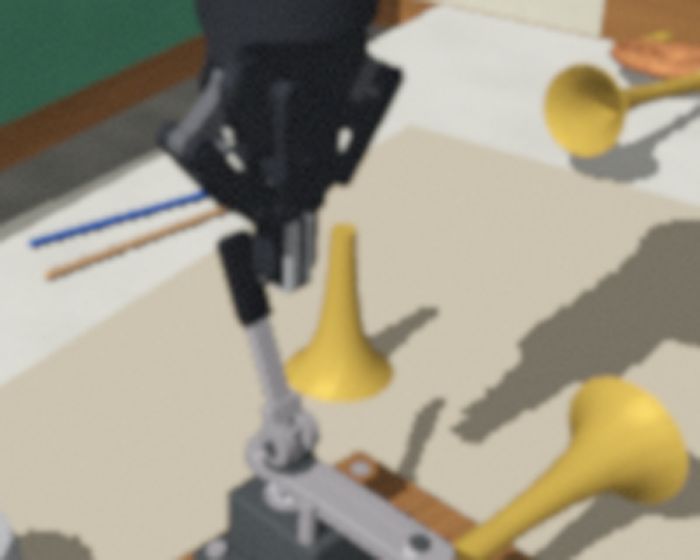

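Request:
move_arm:
  rows:
    - {"tx": -0.007, "ty": 0.001, "tz": 0.003, "ax": 0, "ay": 0, "az": 0, "jaw": 255}
    - {"tx": -0.007, "ty": 0.0005, "tz": 0.003, "ax": 0, "ay": 0, "az": 0, "jaw": 255}
    - {"tx": -0.006, "ty": 0, "tz": 0.002, "ax": 0, "ay": 0, "az": 0, "jaw": 255}
    - {"tx": -0.006, "ty": 0, "tz": 0.002, "ax": 0, "ay": 0, "az": 0, "jaw": 255}

```text
time: 9.4
tool_pos: [0.5903, 0.08, 0.1689]
tool_rot: [-0.002, 0.095, 0.995, -0.002]
contact_force: [-3.5, 0.7, -0.2]
gripper_width: 0.002
```

```bash
python3 -c "
from h import *
st();rel()
"
```

```text
t 9.4 p [0.5903 0.08   0.1689] F [-3.52  0.72 -0.17] g 0.002
[[-0.982, 0.19, -0.004], [0.19, 0.982, -0.003], [0.003, -0.003, -1.0]]
rot to desired [-0.2  -0.17 -0.13]
rel tool X,Y,z -0.0345 0.0001 0.1689 rad 0.0345 psi -179.8
```

Request:
move_arm:
  rows:
    - {"tx": -0.006, "ty": 0, "tz": 0.0045, "ax": 0, "ay": -0.2, "az": 0, "jaw": 255}
    - {"tx": -0.0055, "ty": 0, "tz": 0.005, "ax": 0, "ay": 0, "az": 0, "jaw": 255}
    - {"tx": -0.005, "ty": 0, "tz": 0.0055, "ax": 0, "ay": 0, "az": 0, "jaw": 255}
    - {"tx": -0.005, "ty": 0, "tz": 0.006, "ax": 0, "ay": 0, "az": 0, "jaw": 255}

```text
time: 9.8
tool_pos: [0.6145, 0.0754, 0.1476]
tool_rot: [0.002, 0.095, 0.995, -0.002]
contact_force: [-3.0, -0.7, 1.7]
gripper_width: 0.001
```

```bash
python3 -c "
from h import *
st();rel()
f=grab('side','side10.png')
a=cv2.imread('pics/side10.png')[130:290,220:420]; cv2.imwrite('pics/side10z.png',cv2.resize(a,None,fx=3.5,fy=3.5,interpolation=cv2.INTER_CUBIC))
"
```

```text
t 9.8 p [0.6145 0.0754 0.1476] F [-3.03 -0.72  1.73] g 0.001
[[-0.982, 0.19, 0.003], [0.19, 0.982, -0.004], [-0.004, -0.003, -1.0]]
rot to desired [-0.18  0.2  -0.13]
rel tool X,Y,z -0.0592 0.0001 0.1476 rad 0.0592 psi -179.9
```

View pics/side10z.png

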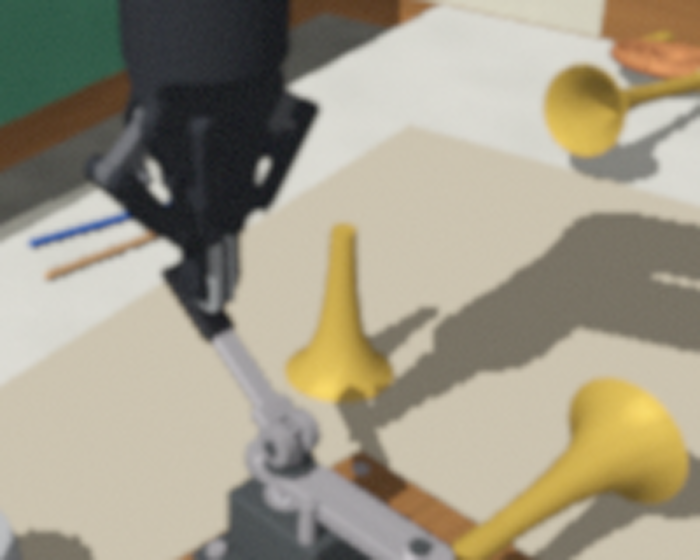

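Request:
move_arm:
  rows:
    - {"tx": -0.003, "ty": 0, "tz": 0.0065, "ax": 0, "ay": 0.2, "az": 0, "jaw": 255}
    - {"tx": -0.0025, "ty": 0, "tz": 0.0065, "ax": 0, "ay": 0, "az": 0, "jaw": 255}
    - {"tx": -0.0025, "ty": 0, "tz": 0.0065, "ax": 0, "ay": 0, "az": 0, "jaw": 255}
    - {"tx": -0.002, "ty": 0, "tz": 0.0065, "ax": 0, "ay": 0, "az": 0, "jaw": 255}

```text
time: 10.25
tool_pos: [0.6277, 0.0728, 0.1205]
tool_rot: [0.003, 0.095, 0.995, -0.001]
contact_force: [-0.6, 0.7, 3.2]
gripper_width: -0.001
```

```bash
python3 -c "
from h import *
st();rel()
"
```

```text
t 10.25 p [0.6277 0.0728 0.1205] F [-0.62  0.74  3.24] g -0.001
[[-0.982, 0.19, 0.005], [0.19, 0.982, -0.003], [-0.006, -0.002, -1.0]]
rot to desired [-0.14  0.32 -0.15]
rel tool X,Y,z -0.0726 0.0 0.1205 rad 0.0726 psi -180.0
```

Request:
move_arm:
  rows:
    - {"tx": -0.001, "ty": 0, "tz": 0.0055, "ax": 0, "ay": 0.3, "az": 0, "jaw": 255}
    - {"tx": 0, "ty": 0, "tz": 0.0055, "ax": 0, "ay": 0, "az": 0, "jaw": 255}
    - {"tx": 0, "ty": 0, "tz": 0.005, "ax": 0, "ay": 0, "az": 0, "jaw": 255}
    - {"tx": 0, "ty": 0, "tz": 0.003, "ax": 0, "ay": 0, "az": 0, "jaw": 255}

```text
time: 10.65
tool_pos: [0.6309, 0.0722, 0.1004]
tool_rot: [0.002, 0.096, 0.995, -0.001]
contact_force: [1.1, 0.3, 3.1]
gripper_width: -0.002
```

```bash
python3 -c "
from h import *
st();rel()
"
```

```text
t 10.65 p [0.6309 0.0722 0.1004] F [1.11 0.26 3.11] g -0.002
[[-0.982, 0.19, 0.004], [0.19, 0.982, -0.003], [-0.005, -0.002, -1.0]]
rot to desired [-0.11  0.28 -0.16]
rel tool X,Y,z -0.0758 0.0 0.1004 rad 0.0758 psi -180.0
```

Request:
move_arm:
  rows:
    - {"tx": 0, "ty": 0, "tz": 0.0025, "ax": 0, "ay": 0.2, "az": 0, "jaw": 255}
    - {"tx": 0, "ty": 0, "tz": 0.002, "ax": 0, "ay": 0, "az": 0, "jaw": 255}

```text
time: 10.85
tool_pos: [0.6315, 0.0723, 0.0992]
tool_rot: [0.001, 0.095, 0.995, -0.001]
contact_force: [-5.8, 0.0, 13.0]
gripper_width: -0.004
```

```bash
python3 -c "
from h import *
st();rel()
f=grab('side','side11.png')
a=cv2.imread('pics/side11.png')[180:340,200:400]; cv2.imwrite('pics/side11z.png',cv2.resize(a,None,fx=3.5,fy=3.5,interpolation=cv2.INTER_CUBIC))
"
```

```text
t 10.85 p [0.6315 0.0723 0.0992] F [-5.800e+00  1.000e-02  1.303e+01] g -0.004
[[-0.982, 0.19, 0.001], [0.19, 0.982, -0.002], [-0.002, -0.002, -1.0]]
rot to desired [-0.11  0.09 -0.15]
rel tool X,Y,z -0.0764 0.0002 0.0992 rad 0.0764 psi -179.9
```

View pics/side11z.png

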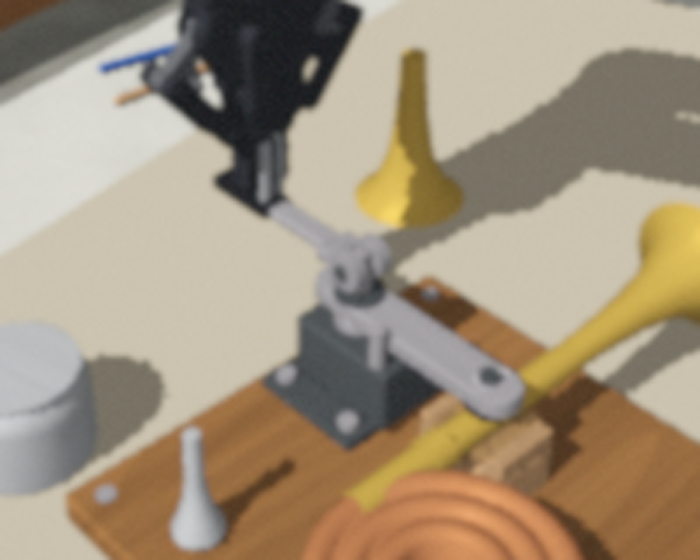

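Request:
move_arm:
  rows:
    - {"tx": 0, "ty": 0, "tz": 0.002, "ax": 0, "ay": 0, "az": 0, "jaw": 255}
    - {"tx": 0, "ty": 0, "tz": 0.002, "ax": 0, "ay": 0, "az": 0, "jaw": 255}

```text
time: 11.1
tool_pos: [0.6313, 0.0723, 0.0994]
tool_rot: [0.0, 0.095, 0.995, -0.001]
contact_force: [-4.4, -0.4, 11.7]
gripper_width: 0.004
```

```bash
python3 -c "
from h import *
st();rel()
"
```

```text
t 11.1 p [0.6313 0.0723 0.0994] F [-4.42 -0.41 11.74] g 0.004
[[-0.982, 0.189, -0.0], [0.189, 0.982, -0.003], [-0.0, -0.003, -1.0]]
rot to desired [-0.15  0.02 -0.12]
rel tool X,Y,z -0.0762 0.0002 0.0994 rad 0.0762 psi -179.8
```

Request:
move_arm:
  rows:
    - {"tx": 0, "ty": 0, "tz": 0.003, "ax": 0, "ay": 0, "az": 0, "jaw": 255}
    - {"tx": 0, "ty": 0, "tz": 0.0035, "ax": 0, "ay": 0, "az": 0, "jaw": 255}

```text
time: 11.3
tool_pos: [0.6318, 0.0723, 0.0986]
tool_rot: [0.0, 0.095, 0.995, -0.002]
contact_force: [-5.8, -0.6, 17.7]
gripper_width: -0.002
```

```bash
python3 -c "
from h import *
st();rel()
"
```

```text
t 11.3 p [0.6318 0.0723 0.0986] F [-5.78 -0.58 17.74] g -0.002
[[-0.982, 0.189, -0.0], [0.189, 0.982, -0.003], [-0.0, -0.003, -1.0]]
rot to desired [-0.18  0.02 -0.09]
rel tool X,Y,z -0.0767 0.0003 0.0986 rad 0.0767 psi -179.8
```

Request:
move_arm:
  rows:
    - {"tx": 0, "ty": 0, "tz": -0.006, "ax": 0, "ay": 0, "az": 0, "jaw": 255}
    - {"tx": 0, "ty": 0, "tz": -0.03, "ax": 0, "ay": 0, "az": 0, "jaw": 255}
    - {"tx": 0, "ty": 0, "tz": -0.045, "ax": 0, "ay": 0, "az": 0, "jaw": 255}
    - {"tx": 0, "ty": 0, "tz": -0.045, "ax": 0, "ay": 0, "az": 0, "jaw": 255}
    - {"tx": 0, "ty": 0, "tz": -0.04, "ax": 0, "ay": 0, "az": 0, "jaw": 255}
    - {"tx": 0, "ty": 0, "tz": 0, "ax": 0, "ay": 0, "az": 0, "jaw": 255}

```text
time: 11.9
tool_pos: [0.6257, 0.0737, 0.2626]
tool_rot: [-0.011, 0.095, 0.995, -0.002]
contact_force: [0.9, -0.7, 0.7]
gripper_width: -0.003
```

```bash
python3 -c "
from h import *
st();rel()
g=grab('wrist','wrist12.png')
f=grab('side','side12.png');f=grab('top','top12.png')
a=cv2.imread('pics/side12.png')[180:340,200:400]; cv2.imwrite('pics/side12z.png',cv2.resize(a,None,fx=3.5,fy=3.5,interpolation=cv2.INTER_CUBIC))
"
```

```text
t 11.9 p [0.6257 0.0737 0.2626] F [ 0.87 -0.69  0.65] g -0.003
[[-0.982, 0.188, -0.022], [0.188, 0.982, -0.002], [0.021, -0.006, -1.0]]
rot to desired [-0.34 -1.2  -0.05]
rel tool X,Y,z -0.0705 0.0005 0.2626 rad 0.0705 psi -179.6
```

View pics/side12z.png

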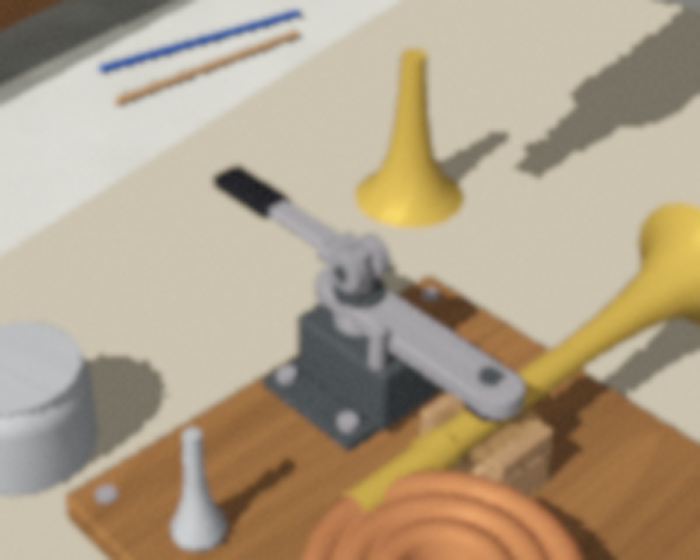

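View pics/wrist12.png

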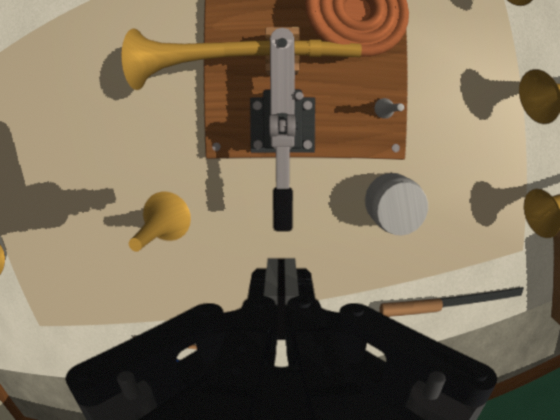

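```bash
python3 - <<'E'
from h import *
s=load('side12')
def W(X,Y,z): return np.array([S0[0]-.9823*X+.1874*Y,S0[1]+.1874*X+.9823*Y,z])
for th in (0,.05,.1,.15):
    c,sn=np.cos(th),np.sin(th)
    o=[((proj(s,W(-(a*c-.0045*sn),0,.0917+a*sn+.0045*c))-[200,180]+.35)*3.5).round(0) for a in (.0,.059,.105)]
    print(th,[x.tolist() for x in o])
d=lambda u,v:onplane(s,u/3.5+200-.35,v/3.5+180-.35,.0775)
p=d(492,375)[:2]-S0; print('nose X,Y',-.9823*p[0]+.1874*p[1],.1874*p[0]+.9823*p[1])
# shifts of static things side0 vs side12 (per-region difference)
A=cv2.imread('pics/side0.png');B=cv2.imread('pics/side12.png')
for n,(x0,y0,x1,y1) in dict(tin=(180,270,232,322),mouth=(245,300,270,340),spare=(298,190,335,245),hornbell=(375,235,420,280),coil=(280,312,375,390)).items():
    t=A[y0:y1,x0:x1]; r=cv2.matchTemplate(B[y0-8:y1+8,x0-8:x1+8],t,cv2.TM_CCOEFF_NORMED); m=cv2.minMaxLoc(r); print(n,m[1],np.array(m[3])-8)
E
```

```text
0 [[366.0, 262.0], [287.0, 210.0], [230.0, 174.0]]
0.05 [[367.0, 262.0], [287.0, 206.0], [230.0, 166.0]]
0.1 [[367.0, 262.0], [287.0, 201.0], [231.0, 158.0]]
0.15 [[367.0, 263.0], [288.0, 197.0], [231.0, 151.0]]
nose X,Y 0.08187418618131391 -0.0007891640217164795
tin 0.9995540380477905 [0 0]
mouth 0.9994511604309082 [0 0]
spare 0.9558872580528259 [0 0]
hornbell 0.9984692931175232 [0 0]
coil 0.9985756874084473 [0 0]
```

```bash
python3 -c "
from plant import manip
print(manip.job_done()); print(manip.state()['time'])"
```

```text
the job is handed in; nothing more can be done
None
the job is handed in; nothing more can be done
```

The strap is home over the horn's tube, the cam lever is pressed down, and the job is handed in at about 12 s of the 48 s. I swung the strap round with the shut fingertips until it stalled on its stop pin at about 10 N. I then pushed the lever outward and down in an arc until it stopped firmly at about 18 N, and lifted clear.

**Last checks:**
- **Strap:** the nose point came out within about 1 mm of the home line (about 0.01 rad).
- **Lever:** its end in the side view lies where a level lever should project, so it is about 0 rad from level.
- **Horn and bystanders:** matching the first and last side views showed no pixel shift for the horn's bell and coil, the tin, the mouthpiece or the spare bell. The spare bell's match was a little weaker (0.956 against 0.998 or more for the others). I put that down to shading, but did not check it.
- **Robot:** touching nothing when handed in.

**Not measured:** I could not measure the strap's grip force on the tube directly. I infer it from the lever being at its stop.

**One miss on the way:** the first sweep passed above the strap because the tip was about 10 mm too high. I noticed in the wrist view, backed off, lowered the tip and repeated it.

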